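Select the orange calibration gas and start the flow

TASK

On the gas calibration bench, push the black tab on the selector turret round, without gripping it, until it clicks into place pointing at the orange port. Then press the red start button fully down and let it come back up. Leave the gas detectors and the jar where they are.

Things in the scene. Friction and masses are not known exactly. Their poses are not given: they have to be found in the camera images.
- selector (a joint): turret angle about its vertical axis (rad), positive anticlockwise from above, stops at -1.5 and 1.5. Starts near 0 (closed, marked by a steel screw). Clicks into detents at -1.396, -0.698, 0, 0.698, 1.396; the coloured ports stand at the outer four in varying order. A step takes 2 to 3 N at the tab; well past half-way (0.5 of 0.698 rad) it springs on by itself into the next detent and stays.
- selector_axis (a point): centre of the turret: on its vertical axis at the aluminium turret's top, 75 mm above the bench (a dark cap 6 mm high, 44 mm across, stands on it). The turret is 84 mm across, on a fixed round blue base 250 mm across and 30 mm high, with brass nipples sticking out to 148 mm from the axis.
- tab (a point): the place to push: middle of the black tab, 75 mm from the axis, 60 mm above the bench. The tab is a radial fin from the turret's rim (42 mm) out to 90 mm from the axis, 12 mm thick, side faces 45 to 71 mm above the bench, a 6 mm ridge with a white line up to 77 mm. Free space on both sides down to the markers (36 mm above the bench). Its x axis points to the turret's axis.
- pointer (a point): the spot that the tab points at: on the tab's centre line, 109 mm from the turret's axis, 33 mm above the bench; it comes over a port marker's centre when the tab points at that port
- port_orange: orange round port marker, 22 mm across and 6 mm high, fixed on the blue base 109 mm from the turret's axis; origin at the centre of its underside (30 mm above the bench). The port to select.
- port_green: green round port marker, 22 mm across and 6 mm high, fixed on the blue base 109 mm from the turret's axis; origin at the centre of its underside (30 mm above the bench). 
- port_yellow: yellow round port marker, 22 mm across and 6 mm high, fixed on the blue base 109 mm from the turret's axis; origin at the centre of its underside (30 mm above the bench). 
- port_white: white round port marker, 22 mm across and 6 mm high, fixed on the blue base 109 mm from the turret's axis; origin at the centre of its underside (30 mm above the bench). 
- start (a joint): travel of the start button (m): 0 is up, 0.006 is fully down; a spring brings it back; fully down takes 5 N
- start_top (a point): centre of the top of the red start button (32 mm diameter) 22 mm above the bench, in a grey housing 48 mm across and 12 mm high, fixed on the bench to the right of the selector; pressed straight down
- detector_a_mid (a point): centre of a loose portable gas detector, brown, 125 by 66 mm and 34 mm high, lying on its back (0.28 kg)
- detector_b_mid (a point): centre of a second, identical gas detector
- jar_mid (a point): centre of a loose jar with a white cap, 56 mm across and 75 mm high, upright
There are look-alikes about, which are no part of the job. Of the things shaped like the part that bears start, the grey one is meant.

How it is judged:
On the way, in this order (a step that is already met when the one before it is completed fails the run):
1. the selector has clicked in at the orange port (horizontal distance between pointer and port_orange below 0.012 m and velocity of joint selector between -0.2 and 0.2 rad/s), for 0.3 s.
2. the start button is pressed down (horizontal distance between pointer and port_orange below 0.012 m and value of joint start above 0.0045 m), for 0.05 s.
At the end, for the whole second after the job is handed in: the tab points at the orange port's centre within 12 mm (about 6 degrees), the start button has been pressed after that (at least 4.5 of its 6 mm) and is up again, and the detectors and jar are within 25 mm of where they stood (horizontal distance between pointer and port_orange below 0.012 m and value of joint start below 0.0015 m and distance of each of detector_a_mid, detector_b_mid, jar_mid from where it was at the start of the episode below 0.025 m); the robot touches nothing.
It fails at once if the start button is pressed while the selector is not at the orange port (value of joint start above 0.003 m and horizontal distance between pointer and port_orange above 0.02 m).
It fails at once if the tab is pinched: both of its flat side faces, selector_c3 and selector_c4, are pressed at once (contact force between the fingers and selector_c3 above 1.5 N and contact force between the fingers and selector_c4 above 1.5 N).
It fails at once if a detector or the jar is lifted, carried or knocked away (distance of any of detector_a_mid, detector_b_mid, jar_mid from where it was at the start of the episode above 0.025 m).
It also fails if it takes over 64 s, if anything falls off the work surface, if the arm or the gripper's body presses on something with over 40 N, if the wrist force passes 120 N, or if a joint passes its speed limit or range.

ROBOT

A 6-joint arm with a two-finger parallel gripper is mounted at the origin on the work surface. World frame = base frame: x ahead of the robot, y to its left, z up, the work surface at z = 0. Lengths are in m, angles in rad, forces in N, time in s.
With the tool pointing down it reaches from about 0.35 to 0.975 m from the base axis. Payload 4.9 kg.
Tool frame: the origin (TCP) lies on the front face of the gripper's body, between the roots of the fingers; the fingertips stand ctrl.tip_extent ahead of it and the grasp point (between the pads) lies 54 mm ahead of it (ctrl.tip_extent is the distance from the TCP to the fingertips, in m); z points along the fingers, y is the line along which they close (so a half turn about z gives the same grasp; the last joint's range is limited). The gripper opens to 85 mm and grips with 20 to 120 N. Pads are 22 mm wide; open, the fingers measure 114 mm over their backs; the gripper's body (76 mm by 85 mm) begins 54 mm behind the grasp point. The pads swing forward as they close: fully open they stand 13 mm farther back than shut.
Start: joints at [-1.248, 0.053, 1.613, -0, 1.476, -0.119], TCP at [0.267, -0.565, 0.304] pointing down, gripper open.
Joint ranges: [-3.01, 3.01], [-1.01, 2.22], [0.06, 2.58], [-1.02, 4.17], [0.09, 2.62], [-3.14, 3.14]. Speed limits (rad/s): [2.57, 2.57, 3.14, 3.14, 3.14, 3.14].

INTERFACE

Orientations are given as a rotation vector (axis times angle).
In Python, from station import ctrl gives the robot as it stands.
- The arm moves only by the tool apply_moves, never from a script. Its argument "rows" is one flat list of numbers, 6 for each row, row after row: the shift along the tool's x, y, z normalised to -1 to 1, where 1 is 0.6 m, then the turn, a rotation vector about the tool's x, y, z normalised to -1 to 1, where 1 is 90 degrees. A call has 1 to 20 rows; each row is the pose to reach, as a shift and turn from the pose commanded when the call began, along the tool's axes at that moment; what a row does not reach only later rows make up. A row lasts 1/10 s, in which the tool goes at most 50 mm and 8.59 degrees, less where a joint would pass 70% of its speed; a pose out of reach is approached as far as the arm can. A call with a number of a shift or a turn outside -1 to 1 is refused whole. A call with a gripper value outside its range is refused whole. "grip" is the opening, from 0 (shut) to 1 (fully open), set as the call begins (left out, the last holds). The fingers move at their own pace and stop on an object; "grip_force" is the grip in N (left out, the last holds). Time passes only in rows, so rows that repeat a pose let the fingers close. It gives the time, the measured TCP pose, the force, the opening and the grip force at its end, in the units of the state.
- ctrl.get_obs(): the state, without advancing time (a new reading comes with each control period).
- ctrl.get_image(name): name is "side" or "top"; returns (picture, depth): 420x560x3 uint8, blue, green, red; 420x560 float32, m along the optical axis (not along the pixel's ray), 0 where there is no reading.
- ctrl.camera_model(name): a dict with "mtx" (3x3 intrinsics, pixels), "R" (3x3) and "t" (3): a world point X has camera coordinates R X + t. Camera axes: x right, y down, z forward; pixel columns grow to the right and rows downward; lengths in m; the calibration is good to about 2 mm. A picture is of the moment at which its call begins. camera_model takes no time and is no camera call.
- ctrl.finish_job(): hands the job in; it is judged then, once.
The state is a dict: "t": time; "q": joint angles; "dq": joint speeds; "effort": joint torques, N m; "tool_pos": TCP position; "tool_rot": TCP orientation; "contact_force": force on the tool from outside, world axes, zero at the start; "wrist_torque": the same for the moment, N m; "opening": finger opening in m; "grip_force": force on a finger pad.
Only numpy, scipy, OpenCV 4.12 (cv2) and the standard library are available. Lean on these libraries where they do the work, as an engineer would, in place of code of your own. Each camera call takes 0.05 s, during which the arm holds its last target. There are 200 camera calls.

## Working session

There is one attempt and no reset: what is moved stays moved. The work goes in short steps, Python scripts to look and compute and a tool call to move; the robot and the scene stay as the last step left them, time stands still between calls to the robot, and variables do not carry over. Pictures are saved under pics/ and viewed, at most 10 in all, crops included, and the job is handed in when it is done.

Besides the shell and the picture viewer there is one more tool, called after "Request:" as name(argument=value, ...), one argument or row to a line, values as JSON. apply_moves: Moves the arm, as the interface text tells. Its arguments: {"type":"object","properties":{"rows":{"type":"array","items":{"type":"number"}},"grip":{"type":"number"},"grip_force":{"type":"number"}},"required":["rows"]}

```bash
mkdir -p pics; cat > h.py <<'E'
import numpy as np, cv2
from station import ctrl
def ray(name,u,v,z):
    m=ctrl.camera_model(name);R=np.array(m["R"]);t=np.array(m["t"])
    C=-R.T@t; d=R.T@np.linalg.inv(m["mtx"])@[u,v,1]
    return C+d*(z-C[2])/d[2]
def pts(name,dep):
    m=ctrl.camera_model(name);R=np.array(m["R"]);t=np.array(m["t"])
    v,u=np.indices(dep.shape); P=np.stack([u,v,np.ones_like(u)],-1)@np.linalg.inv(m["mtx"]).T*dep[...,None]
    return (P-t)@R
E
python3 - <<'E'
from h import *
for n in("top","side"):
    p,d=ctrl.get_image(n); cv2.imwrite(f"pics/{n}0.png",p); np.savez(f"{n}0.npz",p=p,d=d)
    m=ctrl.camera_model(n);print(n,-np.array(m["R"]).T@m["t"])
print(ctrl.get_obs(),ctrl.tip_extent)
E
```

```text
top [0.5085188  0.03447273 1.25374477]
side [ 0.36455379 -0.49070934  0.70845362]
{'t': 0.1, 'q': array([-1.24801330e+00,  5.32790416e-02,  1.61414366e+00,  1.30647853e-05,
        1.47598716e+00, -1.18989200e-01]), 'dq': array([ 0.00066372, -0.00207367, -0.00382903,  0.00068557, -0.00084744,
       -0.00027926]), 'effort': array([ 7.02065045e-04, -3.94903135e+01, -3.71362531e+01, -1.23025820e-04,
        3.88304237e-03, -6.10590831e-06]), 'tool_pos': array([ 0.26708774, -0.56458904,  0.30280093]), 'tool_rot': array([-3.06349882e+00, -6.87906745e-01,  2.69879627e-04]), 'contact_force': array([-0.79293304,  0.74290311,  0.02557208]), 'wrist_torque': array([-0.02285716,  0.03586448,  0.0081205 ]), 'grip_force': 0.0, 'opening': 0.08502140939592454} 0.0726
```

View pics/top0.png

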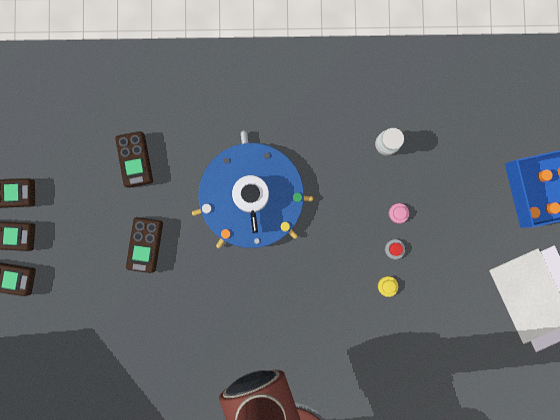

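View pics/side0.png

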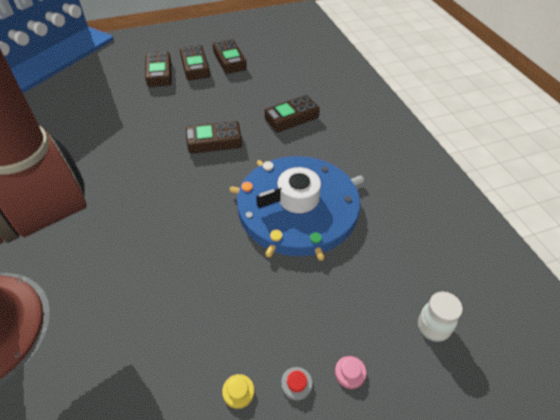

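The top view shows the turret at about (250,193), with the tab pointing down to (254,222), next to the screw at (257,241). Orange is at (226,234), one clockwise step away, and the red button in the grey housing is at (396,249). The side view agrees: orange (247,187), red (297,382).

```bash
python3 - <<'E'
from h import *
def blobs(n,lo,hi,box):
    p=np.load(f"{n}0.npz")["p"];h=cv2.cvtColor(p,cv2.COLOR_BGR2HSV)
    k=cv2.inRange(h,lo,hi);z=np.zeros_like(k);x0,y0,x1,y1=box;z[y0:y1,x0:x1]=k[y0:y1,x0:x1]
    N,_,s,c=cv2.connectedComponentsWithStats(z);i=1+np.argmax(s[1:,4]);return c[i],s[i,4]
def tri(a,b):
    A=[];B=[]
    for n,(u,v) in(("top",a),("side",b)):
        m=ctrl.camera_model(n);M=m["mtx"]@np.c_[m["R"],m["t"]]
        A.append(M)
    X=cv2.triangulatePoints(A[0],A[1],np.array(a,float).reshape(2,1),np.array(b,float).reshape(2,1))[:,0];return X[:3]/X[3]
S=[("orange",(8,140,120),(18,255,255),(215,225,237,245),(237,178,256,194),.036),
("yellow",(20,120,120),(32,255,255),(275,217,295,236),(266,226,286,244),.036),
("green",(45,100,60),(85,255,255),(288,188,306,206),(305,230,325,245),.036),
("white",(0,0,150),(180,90,255),(199,200,214,217),(258,158,276,172),.036),
("red",(0,150,120),(6,255,255),(383,238,410,262),(280,365,315,400),.022),
("cap",(0,0,0),(180,255,70),(238,181,262,205),(286,170,314,190),.081)]
R={}
for nm,lo,hi,bt,bs,z in S:
    a,na=blobs("top",lo,hi,bt);b,nb=blobs("side",lo,hi,bs)
    R[nm]=ray("top",*a,z);print(nm,a,na,b,nb,R[nm].round(4),ray("side",*b,z).round(4),"tri",tri(a,b).round(4))
# axis from circle of markers: radius .109
from scipy.optimize import least_squares
Q=np.array([R[k][:2] for k in("orange","yellow","green","white")])
c=least_squares(lambda c:np.hypot(*(Q-c).T)-.109,R["cap"][:2]);print("axis",c.x,c.fun)
for k in R:
    d=R[k][:2]-c.x;print(k,np.degrees(np.arctan2(d[1],d[0])))
# tab ridge & screw
print("tabtip",ray("top",255,231,.075),"screw",ray("top",257,241,.032),"detector",ray("top",145,245,.034), ray("top",158,220,.034),ray("top",152,272,.034))
p,d=(np.load("top0.npz")[k] for k in"pd");P=pts("top",d);print("button z",P[249,396],"cap",P[193,250],"tab",P[222,254], "yel",P[287,388],"pink",P[213,399])
E
```

```text
orange [225.29508197 233.45901639] 61 [246.78571429 186.5       ] 56 [0.5177 0.1393 0.036 ] [0.5155 0.1346 0.036 ] tri [0.5173 0.1399 0.0301]
yellow [284.55932203 226.11864407] 59 [275.74117647 234.97647059] 85 [0.5326 0.0007 0.036 ] [ 0.5303 -0.0031  0.036 ] tri [0.5322 0.0007 0.0305]
green [297.02941176 196.94117647] 68 [315.17525773 237.20618557] 97 [ 0.6005 -0.0297  0.036 ] [ 0.5979 -0.0327  0.036 ] tri [ 0.6003 -0.0297  0.0314]
white [206.        208.2027027] 74 [267.05434783 164.89130435] 92 [0.5774 0.1838 0.036 ] [0.5749 0.1813 0.036 ] tri [0.5769 0.1844 0.0326]
red [395.5        248.90769231] 130 [296.59163987 381.06430868] 311 [ 0.4748 -0.2606  0.022 ] [ 0.4721 -0.266   0.022 ] tri [ 0.4742 -0.2629  0.012 ]
cap [250.02016129 192.91935484] 248 [299.13302752 180.97706422] 218 [0.6078 0.0787 0.081 ] [0.6051 0.0732 0.081 ] tri [0.6081 0.079  0.0744]
axis [0.60838217 0.07909936] [-1.10470719e-04  4.41566021e-05  9.20690339e-05  1.92575446e-04]
orange 146.41637517578025
yellow -134.0594823751013
green -94.16576373508912
white 106.47991313995175
red -111.45940991387322
cap -141.59119506411102
tabtip [0.52183636 0.06882191 0.075     ] screw [0.49887432 0.06572768 0.032     ] detector [0.49384528 0.32691692 0.034     ] [0.55167232 0.29645883 0.034     ] [0.43096229 0.31077611 0.034     ]
button z [ 0.47454322 -0.26228791  0.0200263 ] cap [0.60784525 0.07880209 0.07882045] tab [0.54214961 0.07072979 0.07712899] yel [ 0.38566659 -0.24081061  0.0197005 ] pink [ 0.55955878 -0.27169314  0.02122442]
```

```bash
cat >> h.py <<'E'
from scipy.spatial.transform import Rotation as Ro
def go(p,xyaw):
    o=ctrl.get_obs();R=Ro.from_rotvec(o["tool_rot"])
    w=np.radians(xyaw);T=Ro.from_matrix(np.array([[np.cos(w),np.sin(w),0],[np.sin(w),-np.cos(w),0],[0,0,-1]]).T)
    print((R.inv().apply(np.array(p)-o["tool_pos"])/.6).round(4),((R.inv()*T).as_rotvec()/(np.pi/2)).round(4))
A=np.array([.608,.079])
def tabp(deg,r,off,z):  # off: anticlockwise of the tab
    a=np.radians(deg);return np.r_[A+r*np.array([np.cos(a),np.sin(a)])+off*np.array([-np.sin(a),np.cos(a)]),z]
E
python3 -c "
from h import *
go(tabp(186.4,.075,.042,.25),6.4)"
```

```text
[ 0.8313 -0.7009  0.0895] [-0.0012  0.      0.2101]
```

Request:
apply_moves(
  rows=[0.831, -0.701, 0.09, 0, 0, 0.21, 0.831, -0.701, 0.09, 0, 0, 0.21, 0.831, -0.701, 0.09, 0, 0, 0.21, 0.831, -0.701, 0.09, 0, 0, 0.21, 0.831, -0.701, 0.09, 0, 0, 0.21, 0.831, -0.701, 0.09, 0, 0, 0.21, 0.831, -0.701, 0.09, 0, 0, 0.21, 0.831, -0.701, 0.09, 0, 0, 0.21, 0.831, -0.701, 0.09, 0, 0, 0.21, 0.831, -0.701, 0.09, 0, 0, 0.21, 0.831, -0.701, 0.09, 0, 0, 0.21, 0.831, -0.701, 0.09, 0, 0, 0.21, 0.831, -0.701, 0.09, 0, 0, 0.21, 0.831, -0.701, 0.09, 0, 0, 0.21, 0.831, -0.701, 0.09, 0, 0, 0.21, 0.831, -0.701, 0.09, 0, 0, 0.21, 0.831, -0.701, 0.09, 0, 0, 0.21, 0.831, -0.701, 0.09, 0, 0, 0.21, 0.831, -0.701, 0.09, 0, 0, 0.21],
  grip=0,
)

```text
t: 2.0
tool_pos: [0.538, 0.0275, 0.2501]
tool_rot: [3.137, 0.173, 0.001]
contact_force: [1.0, 0.5, -0.3]
opening: 0.0001
grip_force: 0.0
```

```bash
python3 -c "
from h import *
o=ctrl.get_obs();print(o['t'],o['tool_pos'],o['opening'],ctrl.tip_extent)
p,d=ctrl.get_image('side');cv2.imwrite('pics/s1.png',cv2.resize(p[80:300,130:430],None,fx=2,fy=2))
go(tabp(186.4,.075,.042,.15),6.4)"
```

```text
2.0 [0.53797978 0.02745358 0.25011593] 5.41559486697329e-05 0.0726
[ 0.0004 -0.0021  0.1669] [ 0.0001 -0.0002 -0.0007]
```

View pics/s1.png

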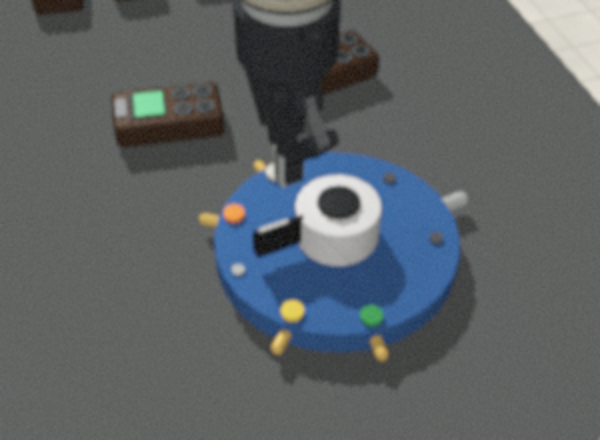

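The crop shows the shut fingertips at (288,178), still high above the turret. The tab is at (278,235), with open space on its yellow side. Next I go down beside it.

Request:
apply_moves(
  rows=[0, -0.002, 0.07, 0, 0, 0, 0, -0.002, 0.14, 0, 0, 0, 0, -0.002, 0.19, 0, 0, 0, 0, -0.002, 0.215, 0, 0, 0, 0, -0.002, 0.215, 0, 0, 0, 0, -0.002, 0.215, 0, 0, 0],
)

```text
t: 2.65
tool_pos: [0.5389, 0.0294, 0.1222]
tool_rot: [3.136, 0.175, 0.003]
contact_force: [-0.2, 0.0, 0.8]
opening: 0.0
grip_force: 0.0
```

```bash
python3 -c "
from h import *
o=ctrl.get_obs();print(o['tool_pos'],o['contact_force'])
p,d=ctrl.get_image('side');cv2.imwrite('pics/s2.png',cv2.resize(p[80:300,130:430],None,fx=2,fy=2))
for a,f in((186.4,.03),(186.4,.021),(178,.021),(170,.021),(162,.021),(155,.021),(151,.021)):
    go(tabp(a,.075,f,.121),a-180)"
```

```text
[0.5389041  0.02942271 0.12224969] [-0.16740829  0.01782202  0.82886259]
[-0.0022 -0.0194  0.0034] [ 0.0005 -0.0022  0.0001]
[-0.0022 -0.0344  0.0034] [ 0.0005 -0.0022  0.0001]
[-0.006  -0.053   0.0033] [ 0.0003 -0.0022  0.0934]
[-0.007  -0.0711  0.0033] [ 1.000e-04 -2.300e-03  1.823e-01]
[-0.0055 -0.0892  0.0033] [-0.     -0.0023  0.2712]
[-0.0021 -0.1046  0.0033] [-2.000e-04 -2.300e-03  3.489e-01]
[ 0.0006 -0.1133  0.0033] [-2.000e-04 -2.300e-03  3.934e-01]
```

View pics/s2.png

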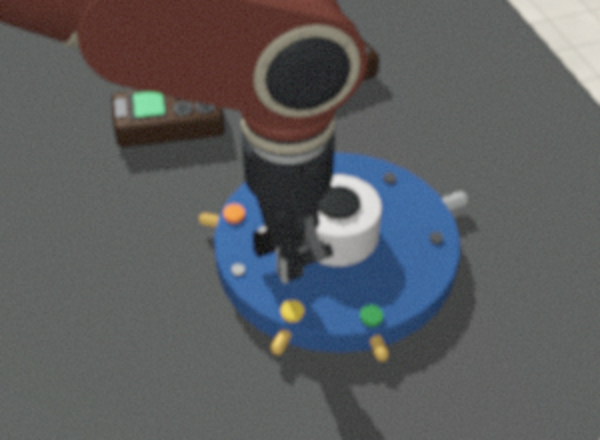

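The fingertips are at (290,275), low on the yellow side of the tab at (265,240). Now I push along the arc.

Request:
apply_moves(
  rows=[-0.002, -0.02, 0.003, 0, 0, 0, -0.002, -0.028, 0.003, 0, 0, 0, -0.002, -0.034, 0.003, 0, 0, 0, -0.004, -0.044, 0.003, 0, 0, 0.047, -0.006, -0.053, 0.003, 0, 0, 0.093, -0.007, -0.062, 0.003, 0, 0, 0.138, -0.007, -0.071, 0.003, 0, 0, 0.182, -0.006, -0.08, 0.003, 0, 0, 0.227, -0.005, -0.089, 0.003, 0, 0, 0.271, -0.004, -0.097, 0.003, 0, 0, 0.31, -0.002, -0.105, 0.003, 0, 0, 0.35, -0.001, -0.11, 0.003, 0, 0, 0.375, -0.001, -0.11, 0.003, 0, 0, 0.375, -0.001, -0.11, 0.003, 0, 0, 0.375],
)

```text
t: 4.1
tool_pos: [0.5301, 0.0954, 0.1194]
tool_rot: [-3.053, 0.74, -0.001]
contact_force: [0.3, -0.7, 0.8]
opening: 0.0001
grip_force: 0.0
```

```bash
python3 -c "
from h import *
o=ctrl.get_obs();print(o['tool_pos'],o['contact_force'])
p,d=ctrl.get_image('side');cv2.imwrite('pics/s3.png',cv2.resize(p[80:300,130:430],None,fx=2,fy=2))
go(tabp(152.4,.075,.021,.121),-27.6);go(tabp(152.4,.075,.045,.121),-27.6)"
```

```text
[0.53006592 0.09537963 0.11935468] [ 0.31718946 -0.69666385  0.81614796]
[ 0.0027 -0.0012 -0.0029] [-0.     -0.0002  0.0035]
[ 0.0025  0.0388 -0.0029] [-0.     -0.0002  0.0035]
```

View pics/s3.png

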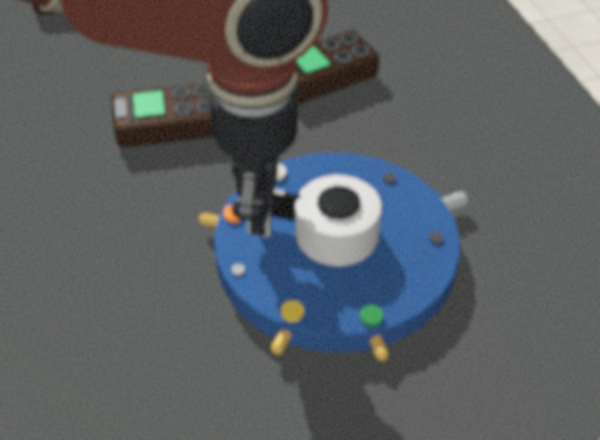

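The tab, at (285,207), has moved towards orange at (232,213), and there is almost no contact force, so it seems to have clicked in. I back off, lift clear and check.

Request:
apply_moves(
  rows=[0, 0.03, -0.003, 0, 0, 0, 0, 0.04, -0.003, 0, 0, 0, 0, 0.04, -0.08, 0, 0, 0, 0, 0.04, -0.16, 0, 0, 0, 0, 0.15, -0.2, 0, 0, 0, 0, 0.23, -0.2, 0, 0, 0, 0, 0.3, -0.2, 0, 0, 0, 0, 0.3, -0.2, 0, 0, 0, 0, 0.3, -0.2, 0, 0, 0, 0, 0.3, -0.2, 0, 0, 0],
)

```text
t: 5.15
tool_pos: [0.4473, -0.0646, 0.239]
tool_rot: [-3.052, 0.743, 0.0]
contact_force: [0.5, -0.1, -0.3]
opening: 0.0001
grip_force: 0.0
```

```bash
python3 -c "
from h import *
o=ctrl.get_obs();print(o['t'],o['tool_pos'])
p,d=ctrl.get_image('top');cv2.imwrite('pics/t4.png',cv2.resize(p[120:300,170:430],None,fx=3,fy=3))
go([.474,-.262,.14],6.4);go([.474,-.262,.0985],6.4)"
```

```text
5.15 [ 0.44731721 -0.06461202  0.23896156]
[0.1905 0.2728 0.1646] [-3.000e-04  1.000e-04 -3.745e-01]
[0.1905 0.2728 0.2338] [-3.000e-04  1.000e-04 -3.745e-01]
```

View pics/t4.png

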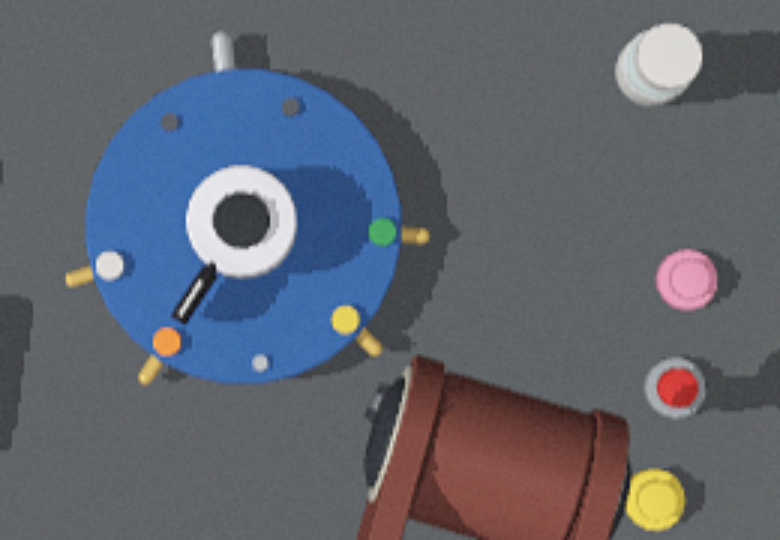

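The tab's white line at (195,295) points at orange (167,341), so it has clicked in. Red button next, at crop (677,387).

Request:
apply_moves(
  rows=[0.19, 0.273, 0.0, 0, 0, 0, 0.19, 0.273, 0, 0, 0, 0, 0.19, 0.273, 0.05, 0, 0, 0, 0.19, 0.273, 0.1, 0, 0, 0, 0.19, 0.273, 0.18, 0, 0, 0, 0.19, 0.273, 0.18, 0, 0, 0, 0.19, 0.273, 0.18, 0, 0, 0, 0.19, 0.273, 0.18, 0, 0, 0, 0.19, 0.273, 0.18, 0, 0, 0],
)

```text
t: 6.1
tool_pos: [0.4751, -0.2624, 0.1338]
tool_rot: [3.052, -0.739, 0.007]
contact_force: [-0.4, 1.0, 0.8]
opening: 0.0001
grip_force: 0.0
```

```bash
python3 -c "
from h import *
o=ctrl.get_obs();print(o['tool_pos'],o['contact_force'])
p,d=ctrl.get_image('side');cv2.imwrite('pics/s5.png',cv2.resize(p[240:420,180:400],None,fx=3,fy=3))
go([.474,-.262,.0985],-27)"
```

```text
[ 0.47505461 -0.26241407  0.13381934] [-0.43631331  0.99931916  0.84363258]
[-0.0021 -0.0001  0.0589] [ 0.0004 -0.0029 -0.0027]
```

View pics/s5.png

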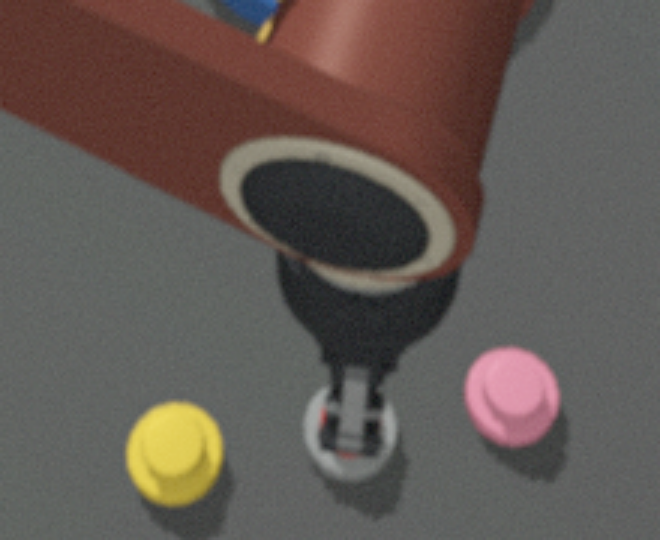

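The fingertips are over the grey-housed button at (350,430). I press in small steps and watch the force.

Request:
apply_moves(
  rows=[-0.001, 0, 0.03, 0, 0, 0, -0.001, 0, 0.05, 0, 0, 0, -0.001, 0, 0.057, 0, 0, 0, -0.001, 0, 0.059, 0, 0, 0, -0.001, 0, 0.061, 0, 0, 0, -0.001, 0, 0.061, 0, 0, 0, -0.001, 0, 0.061, 0, 0, 0],
)

```text
t: 6.85
tool_pos: [0.4732, -0.2626, 0.095]
tool_rot: [3.052, -0.742, 0.001]
contact_force: [0.2, -0.3, 0.3]
opening: 0.0
grip_force: 0.0
```

Request:
apply_moves(
  rows=[0, 0, 0.002, 0, 0, 0, 0, 0, 0.004, 0, 0, 0, 0, 0, 0.006, 0, 0, 0, 0, 0, 0.008, 0, 0, 0, 0, 0, 0.008, 0, 0, 0, 0, 0, 0.008, 0, 0, 0],
)

```text
t: 7.45
tool_pos: [0.4732, -0.2626, 0.0901]
tool_rot: [3.052, -0.742, 0.002]
contact_force: [0.8, -0.3, 3.2]
opening: 0.0
grip_force: 2.0
```

Request:
apply_moves(
  rows=[0, 0, 0.002, 0, 0, 0, 0, 0, 0.004, 0, 0, 0, 0, 0, 0.005, 0, 0, 0, 0, 0, 0.006, 0, 0, 0, 0, 0, 0.006, 0, 0, 0, 0, 0, 0.006, 0, 0, 0],
)

```text
t: 8.05
tool_pos: [0.4734, -0.2627, 0.0884]
tool_rot: [3.053, -0.742, -0.0]
contact_force: [-5.7, 2.9, 17.4]
opening: -0.0
grip_force: 8.7
```

The force has risen to 17 N with the tool barely moving further, so the button is on its stop. Now I lift clear.

Request:
apply_moves(
  rows=[0, 0, -0.02, 0, 0, 0, 0, 0, -0.06, 0, 0, 0, 0, 0, -0.14, 0, 0, 0, 0, 0, -0.2, 0, 0, 0, 0, 0, -0.25, 0, 0, 0, 0.0, 0.2, -0.25, 0, 0, 0, 0, 0.2, -0.25, 0, 0, 0, 0, 0.2, -0.25, 0, 0, 0, 0, 0.2, -0.25, 0, 0, 0, 0, 0.2, -0.25, 0, 0, 0, 0, 0.2, -0.25, 0, 0, 0],
)

```text
t: 9.15
tool_pos: [0.418, -0.3678, 0.2354]
tool_rot: [-3.052, 0.741, 0.002]
contact_force: [-0.2, -1.0, -1.0]
opening: 0.0002
grip_force: 0.0
```

```bash
python3 -c "
from h import *
o=ctrl.get_obs();print(o['t'],o['tool_pos'],o['contact_force'])
p,d=ctrl.get_image('top');cv2.imwrite('pics/t6.png',p);P=pts('top',d);print(P[249,396])"
```

```text
9.15 [ 0.4180013  -0.36780294  0.23537313] [-0.17463798 -1.0374886  -0.96450445]
[ 0.47460409 -0.26175622  0.02223666]
```

View pics/t6.png

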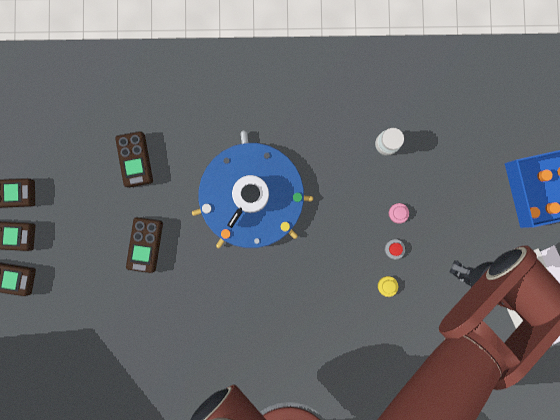

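The tab at (235,217) points at orange (226,234). The button at (396,249) is up again at 22 mm. The detectors and jar are where they were, and the arm is clear.

```bash
python3 -c "
from station import ctrl
print(ctrl.finish_job())"
```

```text
the job is handed in; nothing more can be done
None
```

I pushed the selector round until it clicked in at the orange port, then pressed the red start button to its stop and let it come back up; the detectors and jar stayed in place, and the job is handed in, though no verdict came back.

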